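# Hold a pipe stem centred in its base neck

### The arm

A 6-joint arm with a two-finger parallel gripper is mounted at the origin on the work surface. World frame = base frame: x ahead of the robot, y to its left, z up, the work surface at z = 0. Lengths are in m, angles in rad, forces in N, time in s.
With the tool pointing down it reaches from about 0.35 to 0.975 m from the base axis. Payload 4.9 kg.
Tool frame: the origin (TCP) lies at the very end of the fingers, on their centre line; the grasp point (between the pads) lies 19 mm behind it; z points along the fingers, x is the direction in which the jaws open and shut, and the axes are right-handed (so a half turn about z gives the same grasp; the last joint's range is limited). The gripper opens to 85 mm and grips with 20 to 120 N. Pads are 22 mm wide; open, the fingers measure 114 mm over their backs; the gripper's body (76 mm by 85 mm) begins 54 mm behind the grasp point. The pads swing forward as they close: fully open they stand 13 mm farther back than shut.
Start: joints at [-1.445, 0.053, 1.613, -0, 1.476, -0.119], TCP at [0.151, -0.606, 0.231] pointing down, gripper open.
Joint ranges: [-3.01, 3.01], [-1.01, 2.22], [0.06, 2.58], [-1.02, 4.17], [0.09, 2.62], [-3.14, 3.14]. Speed limits (rad/s): [2.57, 2.57, 3.14, 3.14, 3.14, 3.14].

### API

Orientations are given as a unit quaternion [w, x, y, z].
In Python, from plant import * gives the robot as it stands.
- The arm moves only by the shell command python3 -m inch 'ROWS'. ROWS is text: rows parted by semicolons, each of 7 numbers parted by spaces: the shift along the tool's x, y, z in m, then the turn, a rotation vector about the tool's x, y, z in rad, then the closure, from 0 (fully open) to 1 (shut). A call has 1 to 10 rows; each row shifts and turns the commanded pose from where the row before left it, along the tool's axes as they then stand; what a row does not reach is not made up. A row lasts 1/12 s, in which the tool goes at most 41.7 mm and 7.16 degrees, less where a joint would pass 70% of its speed; a pose out of reach is approached as far as the arm can. A call with a gripper value outside its range is refused whole. The fingers move at their own pace and stop on an object; the grip force is fixed at half the most. Time passes only in rows, so rows that do not move let the fingers close. It gives the time, the measured TCP pose, the force and the opening at its end, in the units of the state.
- state(): the state, without advancing time (a new reading comes with each control period).
- grab_frame(name): name is "scene" or "top" or "wrist"; returns the picture (420x560x3 uint8, blue, green, red); there is no depth.
- camera_info(name): a dict with "vertical_fov" (degrees; the focal length in pixels is half the picture's height over the tangent of half this angle, whatever the lens; pixels are square), "cx", "cy" (the principal point, pixels), "origin" and "rotation" of the camera in the world. Camera axes: x right, y down, z forward; pixel columns grow to the right and rows downward; lengths in m; the calibration is good to about 2 mm. A picture is of the moment at which its call begins: read the wrist's pose just before it. camera_info takes no time and is no camera call; for the wrist camera it gives the pose at the moment of the call.
- job_done(): hands the job in, once; it reports no verdict.
The state is a dict: "time": time; "joint_pos": joint angles; "joint_vel": joint speeds; "joint_efforts": joint torques, N m; "tool_pos": TCP position; "tool_rot": TCP orientation; "contact_force": force on the tool from outside, world axes, zero at the start; "ft_torque": the same for the moment, N m; "gripper_width": opening from 0.0 (shut) to 1.0 (fully open).
Only numpy, scipy, OpenCV 4.12 (cv2) and the standard library are available. Lean on these libraries where they do the work, as an engineer would, in place of code of your own. Each camera call takes 0.05 s, during which the arm holds its last target.

### The job

At the lounge's service counter, slide the blue water-pipe base fully home against both yellow stops so that it sits square in their corner. Then take the stem with the red hub from the wooden rack and lower it down the middle of the base's neck without touching the neck or the base, until its white band is level with the neck's rim; finish while still holding it there, upright, still and centred, so that a colleague can fit the seal (do not set it down or let go). Leave the stem with the black hub, the bottle, the bowl and the tin alone.

Things in the scene. Friction and masses are not known exactly. Their poses are not given: they have to be found in the camera images.
- stops: Two yellow bars fixed in an L, 25 mm high, 16 thick, turned up to 0.3 rad. Inner faces at x = +50 (spans y -50 to +66) and at y = +50 (spans x -50 to +50). Origin: on the counter, where the base's centre lies when home against both faces, its sides parallel to these axes. The base starts 30 to 60 mm short of each face, turned up to 0.3 rad.
- base: Blue square hollow pipe base, loose on the counter, 0.28 to 0.56 kg, slides: 100 x 100 mm, flat upright sides to 90 mm height; on its flat top's centre a round aluminium neck, 44 mm outside, from 90 to 130 mm height, with a 32 mm bore through into the hollow inside (inner floor at 6 mm). Origin: centre of the underside; z up, x and y square to the sides.
- neck (a point): Centre of the neck's mouth (level of the rim), 130 mm above the underside of the base.
- stem: Stem with the RED hub, 0.16 to 0.26 kg, 185 mm long, round. Origin: centre of its lower end, z up along it. Dark steel tube 14 mm diameter from 0 to 120 mm, red hub 26 mm diameter from 120 to 170 (grip here), stub 16 mm diameter to 185. White band round the tube from 65 to 75 mm. Starts upright, loose in one of the rack's holes, lower end 6 mm above the counter.
- band (a point): Centre of the white band, on the stem's axis 70 mm above its lower end.
- rack: Dark wooden block fixed to the counter, 70 mm (x) x 150 mm (y) x 50 mm high, with two holes of 16 mm diameter, 44 mm deep, on its y axis at +45 and -45 mm; each holds a stem. Origin: centre of the underside.
- spare: The stem with the BLACK hub and brass tube, shaped like the red one but only 140 mm long and without a band (top 146 mm above the counter); stands in the other hole of the rack. Leave alone.
- bottle: Small green bottle with white cap, 44 mm diameter, 85 mm high; origin at the centre of its underside. Leave alone.
- bowl: Terracotta cup-shaped bowl, 64 mm diameter, 50 mm high; origin at the centre of its underside. Leave alone.
- tin: Silver-grey metal tin, 60 mm diameter, 50 mm high; origin at the centre of its underside. Leave alone.
Things that resemble listed ones, but are neither listed nor needed, are in the scene too. Leave any green look-alike of the stem alone.

How it is judged:
On the way, in this order (a step that is already met when the one before it is completed fails the run):
1. the base sits square and home against both stops (x of base in the frame of stops between -0.003 and 0.003 m and y of base in the frame of stops between -0.003 and 0.003 m and (angle between the x axis of base and the x axis of stops, either way round below 0.05 rad or angle between the x axis of base and the y axis of stops, either way round below 0.05 rad) and angle between base's own z axis and vertical below 0.05 rad and height (world z) of base below 0.004 m and linear speed of base below 0.02 m/s), for 0.2 s.
2. the red-hub stem is held centred in the neck, the white band level with the rim (horizontal distance between band and neck below 0.005 m and horizontal distance between stem and neck below 0.006 m and z of band in the frame of neck between -0.008 and 0.008 m and angle between stem's own z axis and vertical below 0.1 rad and contact force between stem and base below 0.3 N and contact force between stem and the fingers above 1 N and linear speed of stem below 0.02 m/s), for 0.3 s.
At the end, for the whole second after the job is handed in: Base home on both stops (3 mm, 0.05 rad), at rest; red-hub stem held by the fingers, still, upright (0.1 rad), band within 8 mm of rim level and 5 mm of the neck axis, lower end within 6 mm of it, not touching the base; other things upright, moved under 20 mm (all of step 1 and all of step 2 and angle between each of spare, bottle, bowl, tin's own z axis and vertical below 0.4 rad and distance of each of spare, bottle, bowl, tin from where it was at the start of the episode below 0.02 m); the arm keeps its last pose, push and grip.
It fails at once if the red-hub stem touches the base or its neck (more than 0.5 N) (contact force between stem and base above 0.5 N).
It fails at once if the base is tipped (angle between base's own z axis and vertical above 0.3 rad).
It fails at once if the black-hub stem is moved more than 20 mm or tipped over (distance of spare from where it was at the start of the episode above 0.02 m or angle between spare's own z axis and vertical above 0.4 rad).
It fails at once if the bottle, bowl or tin is moved more than 20 mm or tipped over (distance of any of bottle, bowl, tin from where it was at the start of the episode above 0.02 m or angle between any of bottle, bowl, tin's own z axis and vertical above 0.4 rad).
It also fails if it takes over 72 s, if anything falls off the work surface, if the arm or the gripper's body presses on something with over 40 N, if the wrist force passes 120 N, or if a joint passes its speed limit or range.

## Working session

There is one attempt and no reset: what is moved stays moved. The work goes in short steps, Python scripts to look and compute and a shell command to move; the robot and the scene stay as the last step left them, time stands still between calls to the robot, and variables do not carry over. Pictures are saved under pics/ and viewed, and the job is handed in when it is done.

```bash
ls; mkdir -p pics
python3 - <<'E'
from plant import *
import cv2
for n in ("scene","top","wrist"):
    i=camera_info(n); print(n,i)
    cv2.imwrite(f"pics/{n}0.png",grab_frame(n))
print(state())
E
```

```text
pics
scene {'vertical_fov': 48.83626640469507, 'cx': 285.1090064724982, 'cy': 204.9220339170376, 'origin': array([ 1.25971994, -0.58048327,  0.69156186]), 'rotation': array([-0.42463432,  0.80679623,  0.36085133, -0.19634628])}
top {'vertical_fov': 57.446790567650574, 'cx': 284.23391595323153, 'cy': 199.46433086502563, 'origin': array([ 5.48173322e-01, -9.71393541e-04,  1.01061806e+00]), 'rotation': array([ 0.03652695, -0.70202197,  0.71047563, -0.03248556])}
wrist {'vertical_fov': 59.82910753915342, 'cx': 275.293900315311, 'cy': 212.71209529739733, 'origin': array([ 0.22456057, -0.58742714,  0.37228942]), 'rotation': array([ 0.11703384,  0.77918846, -0.60870174, -0.09300872])}
{'time': 0.15, 'joint_pos': array([-1.44496137e+00,  5.32387485e-02,  1.61400362e+00,  1.46086435e-05,
        1.47599632e+00, -1.19014209e-01]), 'joint_vel': array([ 0.00170072, -0.00186316, -0.00422663,  0.00037053, -0.00069465,
        0.00132823]), 'joint_efforts': array([ 3.94345761e-04, -3.94239914e+01, -3.70722699e+01, -6.21210279e-05,
        4.73257096e-03, -2.91250194e-05]), 'tool_pos': array([ 0.15143936, -0.60586456,  0.2303097 ]), 'tool_rot': array([-5.85131576e-04,  7.88164892e-01, -6.15463585e-01, -5.78818355e-04]), 'contact_force': array([-0.40899549, -0.04812913, -0.09975669]), 'ft_torque': array([-0.00613633, -0.01842971,  0.00168328]), 'gripper_width': 1.0016295477770947}
```

View pics/scene0.png

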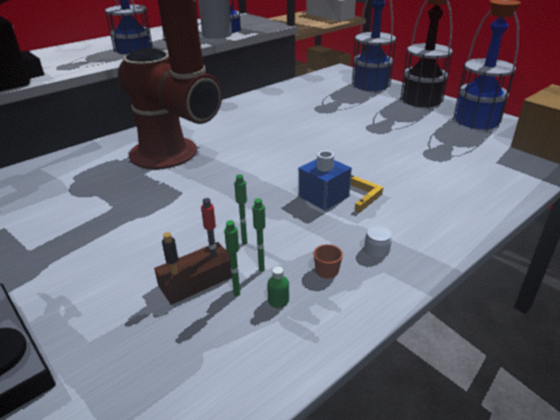

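View pics/top0.png

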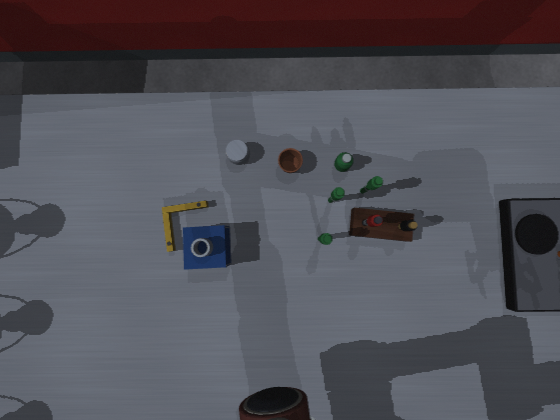

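View pics/wrist0.png

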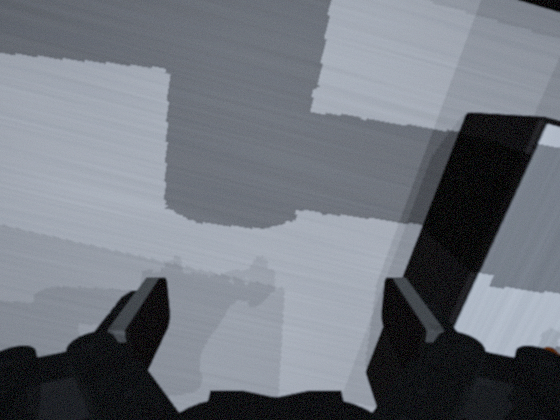

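The overhead view shows the base at top (205,247), the stops at (180,215), the rack at (382,225) with red at (376,221) and black at (410,225). The three green look-alikes are at (338,194), (376,183) and (325,239). Next I'll look closer.

Run:
```python
import cv2
t=cv2.imread("pics/top0.png")
cv2.imwrite("pics/topA.png",cv2.resize(t[190:280,150:270],None,fx=6.5,fy=6.5,interpolation=cv2.INTER_CUBIC))
cv2.imwrite("pics/topB.png",cv2.resize(t[140:260,300:440],None,fx=5,fy=5,interpolation=cv2.INTER_CUBIC))
s=cv2.imread("pics/scene0.png")
cv2.imwrite("pics/scB.png",cv2.resize(s[160:310,140:300],None,fx=4,fy=4,interpolation=cv2.INTER_CUBIC))
```

```text
(no output)
```

View pics/topA.png

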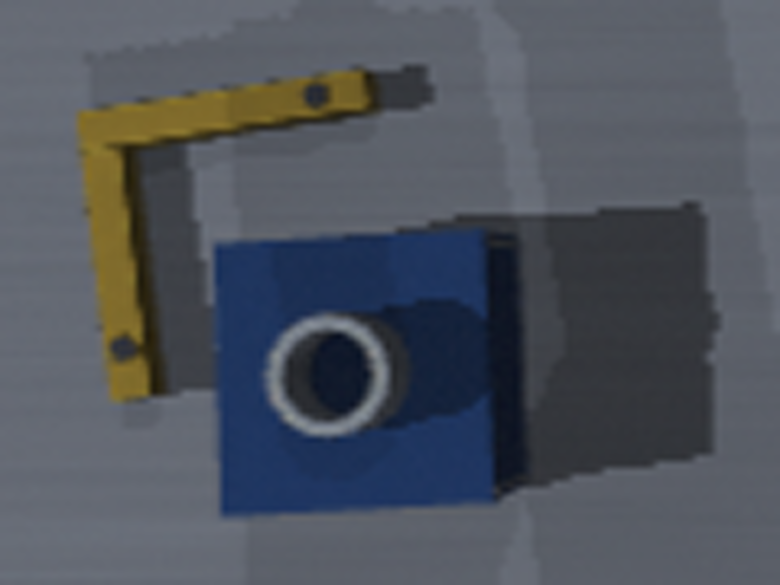

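View pics/topB.png

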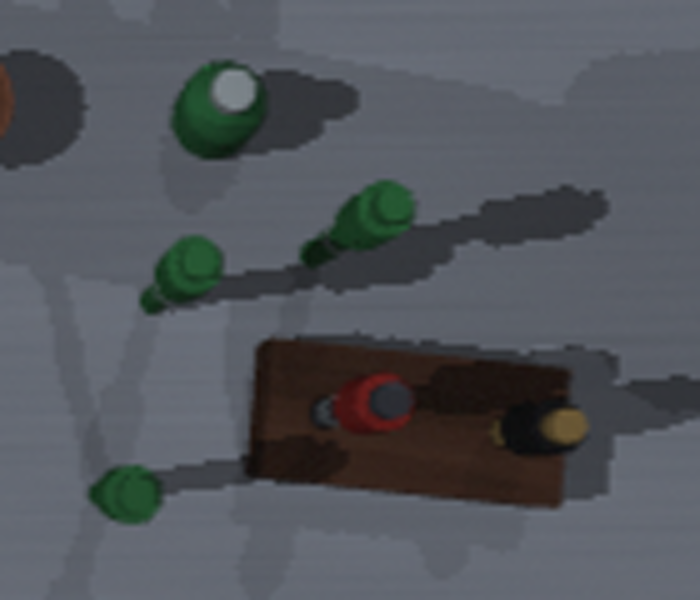

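View pics/scB.png

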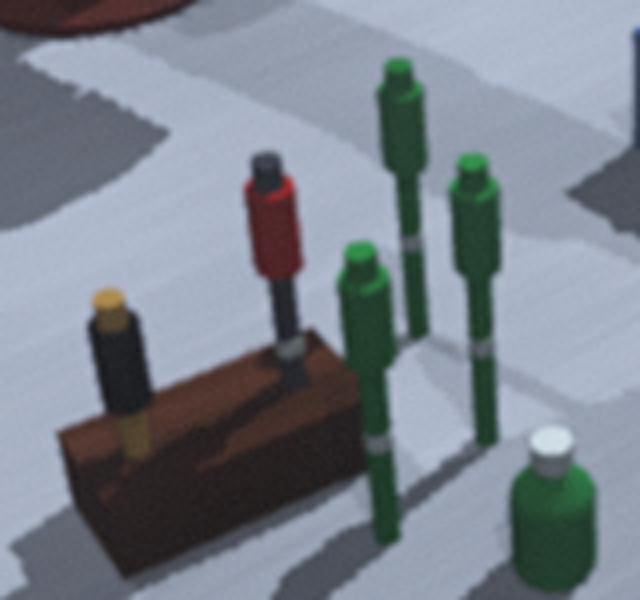

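```bash
cat > h.py <<'E'
import numpy as np
from scipy.spatial.transform import Rotation as R
from plant import *
def q2R(q): return R.from_quat([q[1],q[2],q[3],q[0]])
def ray(info,u,v):
    f=210/np.tan(np.radians(info["vertical_fov"]/2))
    d=q2R(info["rotation"]).apply([(u-info["cx"])/f,(v-info["cy"])/f,1]); return np.array(info["origin"]),d
def atz(info,u,v,z):
    o,d=ray(info,u,v); return o+d*(z-o[2])/d[2]
def proj(info,p):
    f=210/np.tan(np.radians(info["vertical_fov"]/2))
    c=q2R(info["rotation"]).inv().apply(np.array(p)-info["origin"])
    return np.array([info["cx"]+f*c[...,0]/c[...,2],info["cy"]+f*c[...,1]/c[...,2]]).T
def cr(u,v,s,x0,y0): return (u+.5)/s-.5+x0,(v+.5)/s-.5+y0
E
python3 - <<'E'
from h import *
np.set_printoptions(precision=4,suppress=True)
t=camera_info("top"); s=camera_info("scene")
A=lambda u,v,z: atz(t,*cr(u,v,6.5,150,190),z)
B=lambda u,v,z: atz(t,*cr(u,v,5,300,140),z)
print("neck",A(328,375,.13), "diam",np.linalg.norm(A(268,375,.13)-A(391,375,.13)))
bt=[A(*p,.09) for p in [(217,243),(487,232),(495,500),(222,516)]]
print("base",np.mean(bt,0),[round(np.linalg.norm(bt[i]-bt[i-1]),4) for i in range(4)]); print(np.array(bt))
for n,p in dict(outc=(78,112),endB=(363,70),inB=(376,105),inc=(125,147),inV=(152,395),outV=(112,402)).items(): print(n,A(*p,.025))
rk=[B(*p,.05) for p in [(258,340),(570,368),(562,507),(245,478)]]
print("rack",np.mean(rk,0),[round(np.linalg.norm(rk[i]-rk[i-1]),4) for i in range(4)]);print(np.array(rk))
print("redtop",B(391,401,.191),"hubtop",B(389,402,.176),"black top",B(564,425,.146))
for p in [(202,258),(394,204),(142,490)]: print("green top",B(*p,.185))
for p in [(155,302),(318,250)]: print("green foot",B(*p,.0))
# scene cross-check (crop 4x at 140,160)
C=lambda u,v,z: atz(s,*cr(u,v,4,140,160),z)
print("scene redtop",C(267,160,.191),"black",C(108,299,.146), [C(*p,.185) for p in [(398,66),(471,163),(361,252)]],"feet",[C(*p,0) for p in [(417,335),(486,442),(385,541)]])
for n,uv in dict(tin=(236,150),bowl=(290,160),bottle=(344,161)).items(): print(n,atz(t,*uv,.05))
E
```

```text
neck [0.5271 0.1972 0.13  ] diam 0.043287078051159444
base [0.5271 0.1962 0.09  ] [np.float64(0.0997), np.float64(0.0999), np.float64(0.0979), np.float64(0.1)]
[[0.575  0.2477 0.09  ]
 [0.5779 0.1479 0.09  ]
 [0.4801 0.1446 0.09  ]
 [0.4754 0.2445 0.09  ]]
outc [0.6296 0.3214 0.025 ]
endB [0.645 0.208 0.025]
inB [0.6309 0.2027 0.025 ]
inc [0.6154 0.3024 0.025 ]
inV [0.5176 0.29   0.025 ]
outV [0.515  0.3057 0.025 ]
rack [ 0.5772 -0.2379  0.05  ] [np.float64(0.0694), np.float64(0.1565), np.float64(0.0695), np.float64(0.1579)]
[[ 0.6197 -0.1639  0.05  ]
 [ 0.6038 -0.3196  0.05  ]
 [ 0.5346 -0.3126  0.05  ]
 [ 0.5508 -0.1555  0.05  ]]
redtop [ 0.5824 -0.196   0.191 ] hubtop [ 0.5826 -0.1987  0.176 ] black top [ 0.5726 -0.284   0.146 ]
green top [ 0.6456 -0.1178  0.185 ]
green top [ 0.6682 -0.2017  0.185 ]
green top [ 0.5458 -0.0895  0.185 ]
green foot [ 0.6443 -0.1185  0.    ]
green foot [ 0.6709 -0.2056  0.    ]
scene redtop [ 0.5868 -0.1987  0.191 ] black [ 0.5767 -0.2887  0.146 ] [array([ 0.5492, -0.091 ,  0.185 ]), array([ 0.6492, -0.1208,  0.185 ]), array([ 0.673 , -0.2048,  0.185 ])] feet [array([ 0.5487, -0.0918,  0.    ]), array([ 0.6489, -0.1204,  0.    ]), array([ 0.6725, -0.2068,  0.    ])]
tin [0.7707 0.1256 0.05  ]
bowl [ 0.743  -0.0119  0.05  ]
bottle [ 0.7386 -0.149   0.05  ]
```

The two cameras agree to about 4 mm, and the sizes match the description: neck 43 mm, base 99 mm, rack 70 x 157.

Candidates for the stem, by top pixel:
- **Red hub:** (378,220), in the rack. This is the one I want, and the close crop confirms the red hub, dark tube and white band.
- **Black hub:** (413,225), the spare.
- **Greens:** (340,191), (379,181) and (328,238), all free-standing decoys.

I'll move above the base first.

```bash
cat >> h.py <<'E'
def plan(p,yaw=None):
    """shift in present tool axes to world TCP p; rotvec (tool axes) to make tool point down with tool x at world yaw (mod pi)"""
    s=state(); Rt=q2R(s["tool_rot"])
    sh=Rt.inv().apply(np.array(p)-s["tool_pos"])
    X=Rt.apply([1,0,0]); cur=np.arctan2(X[1],X[0])
    if yaw is None: yaw=cur
    yaw=cur+(yaw-cur+np.pi/2)%np.pi-np.pi/2
    M=R.from_matrix(np.array([[np.cos(yaw),np.sin(yaw),0],[np.sin(yaw),-np.cos(yaw),0],[0,0,-1]]).T)
    rv=(Rt.inv()*M).as_rotvec()
    print("t",round(s["time"],2),"tcp",s["tool_pos"].round(4),"yaw",round(cur,4),"shift",sh.round(4),"rot",rv.round(4),"F",s["contact_force"].round(1),"w",round(s["gripper_width"],3),"j",s["joint_pos"].round(2))
E
python3 - <<'E'
from h import *
plan([.527,.197,.25],1.606)
E
```

```text
t 0.15 tcp [ 0.1514 -0.6059  0.2303] yaw -1.3259 shift [-0.6879 -0.559  -0.0184] rot [-0.      0.0016  0.2096] F [-0.4 -0.  -0.1] w 1.002 j [-1.44  0.05  1.61  0.    1.48 -0.12]
```

```bash
python3 -m inch '-.02 -.016 -.004 0 0 .021 0;-.0287 -.0233 -.004 0 0 .021 0;-.0287 -.0233 -.004 0 0 .021 0;-.0287 -.0233 -.003 0 0 .021 0;-.0287 -.0233 -.003 0 0 .021 0;-.0287 -.0233 0 0 0 .021 0;-.0287 -.0233 0 0 0 .021 0;-.0287 -.0233 0 0 0 .021 0;-.0287 -.0233 0 0 0 .021 0;-.0287 -.0233 0 0 0 .021 0'
python3 - <<'E'
from h import *
plan([.527,.197,.25],1.606)
E
```

```text
time: 0.98
tool_pos: [0.334, -0.2967, 0.2491]
tool_rot: [-0.0, 0.719, -0.695, 0.0]
contact_force: [0.6, -0.5, -0.3]
gripper_width: 0.999
t 0.98 tcp [ 0.334  -0.2967  0.2491] yaw -1.5377 shift [-0.4871 -0.2093 -0.0009] rot [-0.0002 -0.0001 -0.0021] F [ 0.6 -0.5 -0.3] w 0.999 j [-0.89 -0.41  1.99  0.    1.56  0.64]
```

```bash
python3 -m inch '-.0348 -.015 0 0 0 0 0;-.0348 -.015 0 0 0 0 0;-.0348 -.015 0 0 0 0 0;-.0348 -.015 0 0 0 0 0;-.0348 -.015 0 0 0 0 0;-.0348 -.015 0 0 0 0 0;-.0348 -.015 0 0 0 0 0' && python3 -m inch '-.0348 -.015 0 0 0 0 0;-.0348 -.015 0 0 0 0 0;-.0348 -.015 0 0 0 0 0;-.0348 -.015 0 0 0 0 0;-.0348 -.015 0 0 0 0 0;-.0348 -.015 0 0 0 0 0;-.02 -.01 0 0 0 0 0;-.01 0 0 0 0 0 0;0 0 0 0 0 0 0'
python3 - <<'E'
from h import *
import cv2
plan([.527,.197,.25],1.606)
i=camera_info("wrist"); print(i)
cv2.imwrite("pics/w1.png",grab_frame("wrist"))
E
```

```text
time: 1.57
tool_pos: [0.4301, -0.0494, 0.2492]
tool_rot: [-0.0, 0.719, -0.695, 0.0]
contact_force: [0.5, 0.4, 0.7]
gripper_width: 0.999
time: 2.32
tool_pos: [0.5212, 0.1923, 0.2486]
tool_rot: [0.001, 0.72, -0.694, -0.001]
contact_force: [-0.9, -0.6, -0.5]
gripper_width: 1.0
t 2.32 tcp [0.5212 0.1923 0.2486] yaw -1.5333 shift [-0.0045 -0.006  -0.0014] rot [ 0.0017 -0.0001  0.0023] F [-0.9 -0.6 -0.5] w 1.0 j [ 0.22 -0.12  1.75  0.    1.51  1.75]
{'vertical_fov': 59.82910753915342, 'cx': 275.293900315311, 'cy': 212.71209529739733, 'origin': array([0.59672523, 0.19549773, 0.39061311]), 'rotation': array([ 0.10819985,  0.71181638, -0.68606032, -0.10455368])}
```

View pics/w1.png

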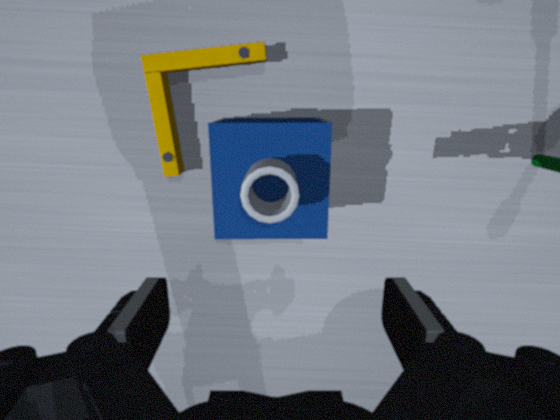

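Run:
```python
import cv2
t=cv2.imread("pics/w1.png")
cv2.imwrite("pics/w1c.png",cv2.resize(t[30:250,130:345],None,fx=2.7,fy=2.7,interpolation=cv2.INTER_CUBIC))
```

```text
(no output)
```

View pics/w1c.png

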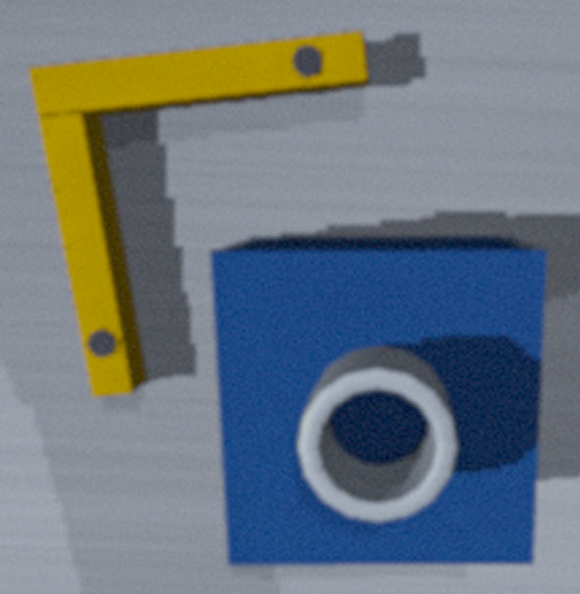

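Run:
```python
from h import *
np.set_printoptions(precision=4,suppress=True)
w=camera_info("wrist")
A=lambda u,v,z: atz(w,*cr(u,v,2.7,130,30),z)[:2]
print("neck",A(377,445,.13),"d",np.linalg.norm(A(297,445,.13)-A(458,445,.13)))
b=[A(*p,.09) for p in [(213,252),(545,251),(530,562),(230,562)]]
print("base",np.mean(b,0),np.array(b).tolist(),[np.arctan2(*(b[i]-b[i-1])[::-1]) for i in range(4)])
c={n:A(*p,.025) for n,p in dict(outc=(32,69),end=(361,32),inend=(367,82),inc=(86,110),inV=(133,390),outV=(93,394)).items()}
print(c)
for a,bb in (("outc","end"),("inc","inend"),("inV","inc"),("outV","outc")):
    d=c[bb]-c[a]; print(a,bb,np.linalg.norm(d),np.arctan2(d[1],d[0]))
```

```text
neck [0.5294 0.1961] d 0.043936285027797686
base [0.529  0.1959] [[0.5764226827909165, 0.2468704356654156], [0.5802088027838257, 0.14837439415356304], [0.4814477271647467, 0.1452408583246239], [0.4779806407228315, 0.24317259417167675]] [np.float64(0.037545987827637316), np.float64(-1.5323759312093483), np.float64(-3.1098748443261957), np.float64(1.606184640662523)]
{'outc': array([0.6309, 0.3191]), 'end': array([0.6465, 0.2067]), 'inend': array([0.6309, 0.2043]), 'inc': array([0.6184, 0.3014]), 'inV': array([0.5204, 0.2893]), 'outV': array([0.5183, 0.3044])}
outc end 0.11344319262412776 -1.4329244996953108
inc inend 0.09788796141000244 -1.4432466107176012
inV inc 0.09878480381572392 0.1223721943337817
outV outc 0.1135633248887729 0.12958302381644868
```

Run:
```python
from h import *
plan([.529,.196,.100],1.606)
```

```text
t 2.37 tcp [0.5211 0.191  0.2488] yaw -1.5346 shift [-0.0049 -0.0083  0.1488] rot [ 0.0013 -0.0007  0.001 ] F [0.4 0.1 0.8] w 0.999 j [ 0.22 -0.12  1.76 -0.    1.51  1.75]
```

```bash
python3 -m inch '-.0049 -.0083 .01 0 0 0 0;0 0 .03 0 0 0 0;0 0 .03 0 0 0 0;0 0 .03 0 0 0 0;0 0 .025 0 0 0 0;0 0 .015 0 0 0 0;0 0 .009 0 0 0 0;0 0 0 0 0 0 0;0 0 0 0 0 0 0'
python3 - <<'E'
from h import *
import cv2
plan([.529,.196,.100],1.606)
cv2.imwrite("pics/w2.png",grab_frame("wrist"));cv2.imwrite("pics/s2.png",grab_frame("scene")[100:260,230:460])
E
```

```text
time: 3.12
tool_pos: [0.5299, 0.195, 0.1008]
tool_rot: [-0.0, 0.719, -0.695, 0.0]
contact_force: [0.5, 0.3, 0.5]
gripper_width: 1.001
t 3.12 tcp [0.5299 0.195  0.1008] yaw -1.5372 shift [-0.001   0.0009  0.0008] rot [-0.0004 -0.0001 -0.0016] F [0.5 0.3 0.5] w 1.001 j [ 0.22  0.03  1.87 -0.    1.25  1.76]
```

View pics/w2.png

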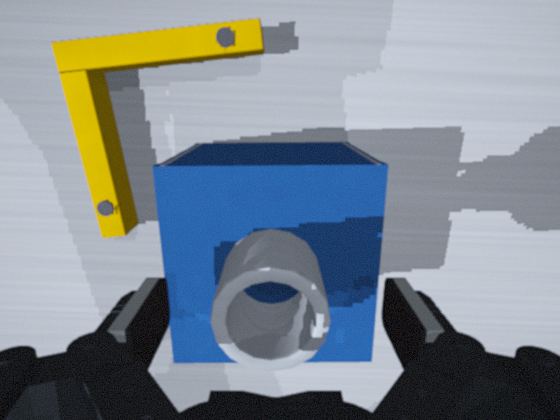

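View pics/s2.png

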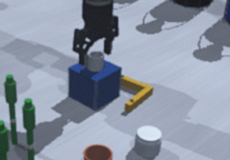

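The neck at wrist (271,320) is centred between the fingers. Closing on it.

```bash
python3 -m inch '0 0 0 0 0 0 1;0 0 0 0 0 0 1;0 0 0 0 0 0 1;0 0 0 0 0 0 1;0 0 0 0 0 0 1;0 0 0 0 0 0 1;0 0 0 0 0 0 1;0 0 0 0 0 0 1'
python3 - <<'E'
from h import *
plan([.5745,.245,.101],1.571+.131)
E
```

```text
time: 3.88
tool_pos: [0.5303, 0.1965, 0.1015]
tool_rot: [-0.001, 0.719, -0.695, 0.0]
contact_force: [-0.8, 1.9, 6.8]
gripper_width: 0.502
t 3.88 tcp [0.5303 0.1965 0.1015] yaw -1.5359 shift [-0.047  -0.0458  0.0006] rot [-0.0015  0.0007 -0.0963] F [-0.8  1.9  6.8] w 0.502 j [0.22 0.03 1.86 0.   1.25 1.76]
```

```bash
python3 -m inch '-.002 -.002 0 0 0 -.012 1;-.005 -.005 0 0 0 -.012 1;-.005 -.005 0 0 0 -.012 1;-.005 -.005 0 0 0 -.012 1;-.005 -.005 0 0 0 -.012 1;-.005 -.005 0 0 0 -.012 1;-.005 -.005 0 0 0 -.012 1;-.004 -.004 0 0 0 -.012 1;0 0 0 0 0 0 1;0 0 0 0 0 0 1'
python3 - <<'E'
from h import *
import cv2
plan([.5745,.245,.101],1.571+.131)
cv2.imwrite("pics/w3.png",grab_frame("wrist"))
E
```

```text
time: 4.72
tool_pos: [0.564, 0.2344, 0.1013]
tool_rot: [-0.0, 0.752, -0.659, 0.001]
contact_force: [0.7, -2.3, 5.0]
gripper_width: 0.504
t 4.72 tcp [0.564  0.2344 0.1013] yaw -1.4394 shift [-0.0092 -0.0118  0.0003] rot [-0.0021 -0.0017  0.0002] F [ 0.7 -2.3  5. ] w 0.504 j [ 0.27  0.13  1.76 -0.    1.25  1.71]
```

View pics/w3.png

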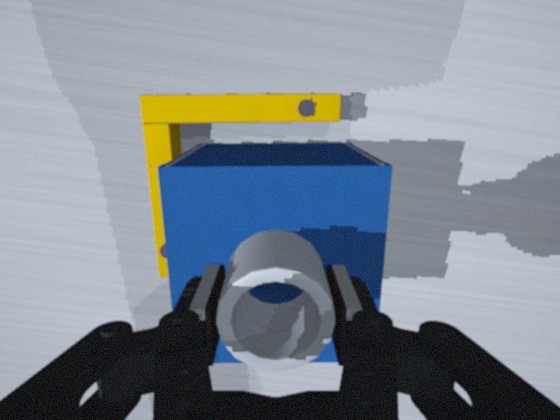

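```bash
python3 -m inch '-.002 -.002 0 0 0 0 1;-.002 -.002 0 0 0 0 1;-.002 -.002 0 0 0 0 1;-.001 -.002 0 0 0 0 1;0 0 0 0 0 0 1;0 0 0 0 0 0 1' ;python3 -m inch '0 -.001 0 0 0 0 1;0 -.001 0 0 0 0 1;0 0 0 0 0 0 1'; python3 -m inch '0 -.001 0 0 0 0 1;0 -.001 0 0 0 0 1;0 0 0 0 0 0 1'
```

```text
time: 5.27
tool_pos: [0.5701, 0.2417, 0.1013]
tool_rot: [0.001, 0.752, -0.659, 0.001]
contact_force: [-4.0, -5.1, 9.1]
gripper_width: 0.501
time: 5.52
tool_pos: [0.5716, 0.2419, 0.1018]
tool_rot: [0.002, 0.752, -0.659, 0.0]
contact_force: [-6.8, -6.1, 13.2]
gripper_width: 0.499
time: 5.77
tool_pos: [0.5731, 0.2421, 0.1024]
tool_rot: [0.002, 0.752, -0.659, -0.0]
contact_force: [-9.8, -6.3, 16.5]
gripper_width: 0.5
```

Run:
```python
from h import *
import cv2
plan([.5745,.245,.101],1.571+.131)
cv2.imwrite("pics/w4.png",grab_frame("wrist"))
t=grab_frame("top"); cv2.imwrite("pics/t4.png",cv2.resize(t[170:280,140:270],None,fx=5.5,fy=5.5,interpolation=cv2.INTER_CUBIC))
```

```text
t 5.77 tcp [0.5731 0.2421 0.1024] yaw -1.4397 shift [-0.0026 -0.0018  0.0014] rot [ 0.0036 -0.0028 -0.0001] F [-9.8 -6.3 16.5] w 0.5 j [ 0.28  0.16  1.72 -0.    1.26  1.72]
```

View pics/w4.png

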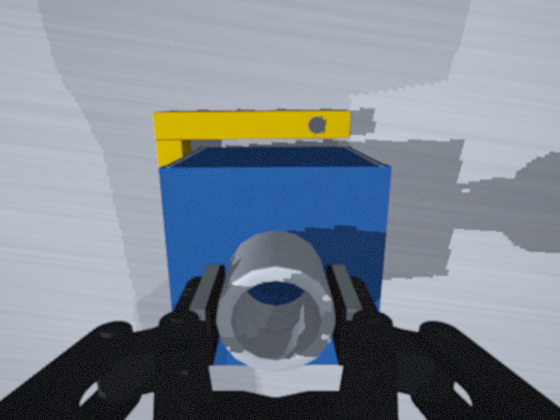

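View pics/t4.png

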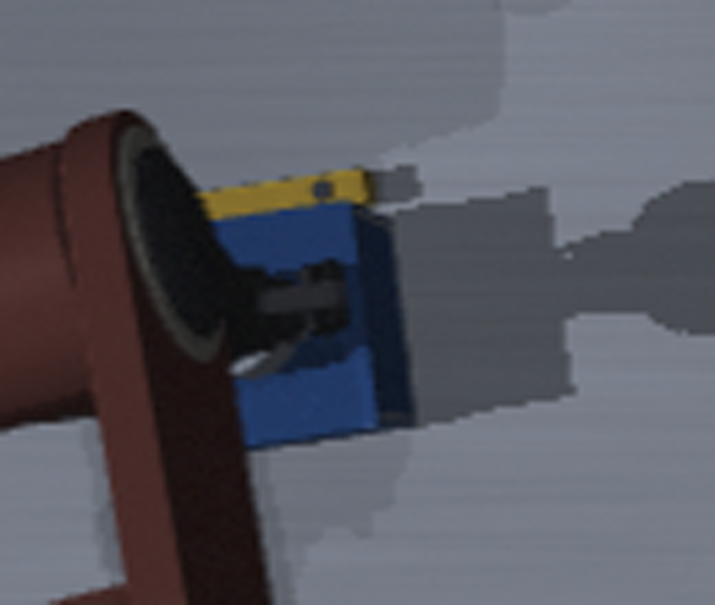

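```bash
python3 -m inch '0 0 -.001 0 0 0 1;0 0 0 0 0 0 1';python3 -m inch '0 0 -.001 0 0 0 1;0 0 0 0 0 0 1'
```

```text
time: 6.03
tool_pos: [0.5727, 0.2421, 0.1023]
tool_rot: [0.002, 0.752, -0.659, -0.0]
contact_force: [-8.5, -4.7, 12.6]
gripper_width: 0.499
time: 6.2
tool_pos: [0.5732, 0.2433, 0.1015]
tool_rot: [0.0, 0.752, -0.659, -0.001]
contact_force: [-2.0, -0.6, 2.5]
gripper_width: 0.504
```

```bash
python3 -m inch '0 -.001 0 0 0 0 1;0 -.001 0 0 0 0 1;0 0 0 0 0 0 1'; python3 -m inch '0 -.001 0 0 0 0 1;0 -.001 0 0 0 0 1;0 0 0 0 0 0 1'
python3 - <<'E'
from h import *
import cv2
plan([.5745,.245,.101],1.571+.131)
cv2.imwrite("pics/w5.png",cv2.resize(grab_frame("wrist")[90:300,130:420],None,fx=2.7,fy=2.7,interpolation=cv2.INTER_CUBIC))
E
```

```text
time: 6.45
tool_pos: [0.5758, 0.2437, 0.1016]
tool_rot: [-0.0, 0.752, -0.659, -0.0]
contact_force: [0.1, -0.7, -2.6]
gripper_width: 0.499
time: 6.7
tool_pos: [0.5777, 0.2438, 0.1017]
tool_rot: [0.0, 0.752, -0.659, -0.0]
contact_force: [-2.5, 2.4, 1.6]
gripper_width: 0.501
t 6.7 tcp [0.5777 0.2438 0.1017] yaw -1.4398 shift [-0.0016  0.003   0.0007] rot [ 0.0004  0.0003 -0.0002] F [-2.5  2.4  1.6] w 0.501 j [0.28 0.17 1.71 0.   1.26 1.72]
```

View pics/w5.png

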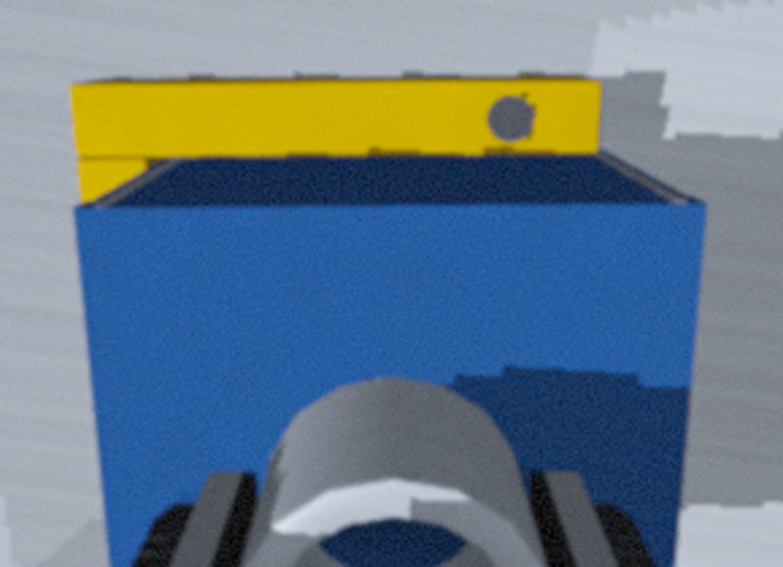

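```bash
python3 -m inch '-.001 0 0 0 0 0 1;-.001 0 0 0 0 0 1;0 0 0 0 0 0 1'; python3 -m inch '-.001 -.001 0 0 0 0 1;-.001 -.001 0 0 0 0 1;0 0 0 0 0 0 1';python3 -m inch '-.001 0 0 0 0 0 1;0 0 0 0 0 0 1'
```

```text
time: 7.0
tool_pos: [0.5773, 0.2452, 0.1016]
tool_rot: [0.001, 0.752, -0.659, 0.0]
contact_force: [-0.3, -1.0, -1.6]
gripper_width: 0.506
time: 7.25
tool_pos: [0.5786, 0.2464, 0.1022]
tool_rot: [0.002, 0.752, -0.659, 0.0]
contact_force: [-3.4, -7.4, 0.8]
gripper_width: 0.499
time: 7.42
tool_pos: [0.5785, 0.2473, 0.1022]
tool_rot: [0.002, 0.752, -0.659, 0.0]
contact_force: [-3.6, -5.6, 2.0]
gripper_width: 0.503
```

```bash
python3 -m inch '-.001 0 0 0 0 0 1;0 0 0 0 0 0 1'; python3 -m inch '0 -.001 0 0 0 0 1;0 -.001 0 0 0 0 1;0 0 0 0 0 0 1'
python3 - <<'E'
from h import *
import cv2
plan([.5745,.245,.101],1.571+.131)
cv2.imwrite("pics/w6.png",cv2.resize(grab_frame("wrist")[90:300,130:420],None,fx=2.7,fy=2.7,interpolation=cv2.INTER_CUBIC))
t=grab_frame("scene"); cv2.imwrite("pics/s6.png",cv2.resize(t[120:240,280:430],None,fx=5,fy=5,interpolation=cv2.INTER_CUBIC))
E
```

```text
time: 7.58
tool_pos: [0.5784, 0.2482, 0.1022]
tool_rot: [0.002, 0.752, -0.659, 0.0]
contact_force: [-3.8, -6.5, 1.8]
gripper_width: 0.5
time: 7.83
tool_pos: [0.5796, 0.2484, 0.1028]
tool_rot: [0.003, 0.752, -0.659, -0.0]
contact_force: [-8.0, -7.8, 4.9]
gripper_width: 0.498
t 7.83 tcp [0.5796 0.2484 0.1028] yaw -1.44 shift [0.0027 0.0055 0.0018] rot [ 0.0054 -0.0038 -0.0004] F [-8.  -7.8  4.9] w 0.498 j [ 0.29  0.18  1.7  -0.    1.27  1.73]
```

View pics/w6.png

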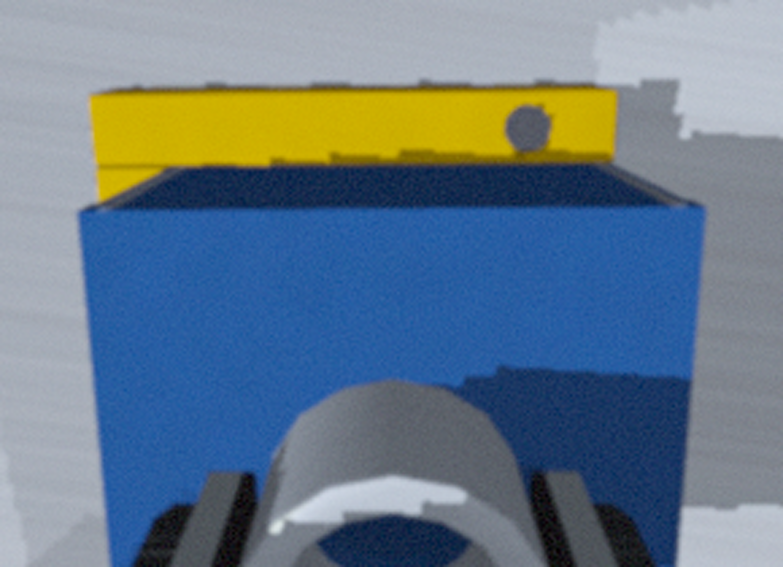

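View pics/s6.png

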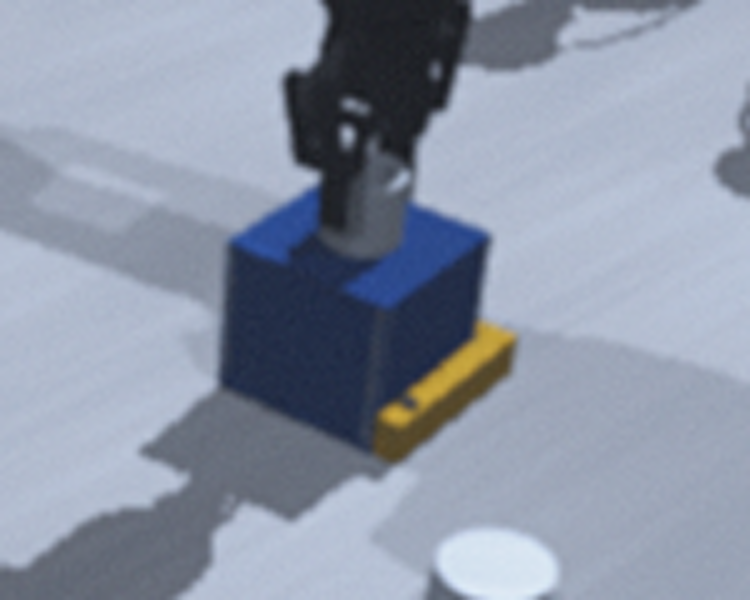

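The base is seated against both bars, with reaction forces of -8 N on both axes. Releasing it and lifting clear.

```bash
python3 -m inch '.001 .001 0 0 0 0 .9;0 0 0 0 0 0 .7;0 0 0 0 0 0 .4;0 0 0 0 0 0 0;0 0 0 0 0 0 0;0 0 0 0 0 0 0'; python3 -m inch '0 0 -.01 0 0 0 0;0 0 -.03 0 0 0 0;0 0 -.03 0 0 0 0;0 0 -.03 0 0 0 0;0 0 -.03 0 0 0 0;0 0 0 0 0 0 0;0 0 0 0 0 0 0;0 0 0 0 0 0 0'
python3 - <<'E'
from h import *
import cv2
plan([.5745,.245,.25],1.571+.131)
f=grab_frame("wrist"); cv2.imwrite("pics/w7f.png",f)
cv2.imwrite("pics/w7.png",cv2.resize(f[60:270,150:400],None,fx=2.8,fy=2.8,interpolation=cv2.INTER_CUBIC))
E
```

```text
time: 8.43
tool_pos: [0.5807, 0.2495, 0.1029]
tool_rot: [-0.001, 0.752, -0.659, 0.0]
contact_force: [0.1, 1.0, 1.0]
gripper_width: 0.988
time: 9.1
tool_pos: [0.5801, 0.2491, 0.2327]
tool_rot: [-0.0, 0.752, -0.659, 0.0]
contact_force: [-0.3, -0.1, -0.9]
gripper_width: 0.999
t 9.1 tcp [0.5801 0.2491 0.2327] yaw -1.4399 shift [ 0.0034  0.0061 -0.0173] rot [-0.0006  0.0002 -0.0003] F [-0.3 -0.1 -0.9] w 0.999 j [0.29 0.07 1.6  0.   1.48 1.73]
```

View pics/w7.png

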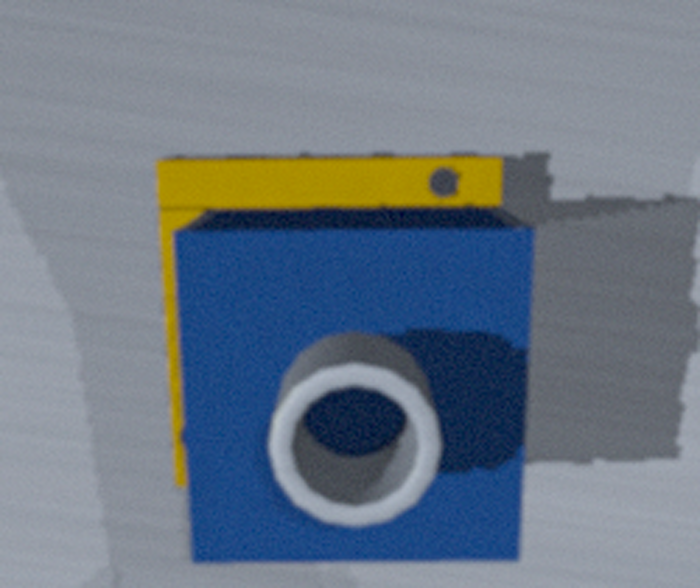

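Run:
```python
from h import *
np.set_printoptions(precision=4,suppress=True)
w=camera_info("wrist")
A=lambda u,v,z: atz(w,*cr(u,v,2.8,150,60),z)[:2]
n=A(354,444,.13);print("neck",n)
b=[A(*p,.09) for p in [(176,230),(533,228),(520,559),(193,560)]]
print("base",np.mean(b,0),[np.arctan2(*(b[i]-b[i-1])[::-1])%(np.pi/2) for i in range(4)])
oc,oe,ie,ov=A(158,160,.025),A(502,158,.025),A(502,205,.025),A(180,487,.025)
y=oc-oe; x=oc-ov; a1=np.arctan2(-y[0],y[1]);a2=np.arctan2(x[1],x[0]);print(a1,a2,np.linalg.norm(y),np.linalg.norm(x))
a=a1;Rm=np.array([[np.cos(a),-np.sin(a)],[np.sin(a),np.cos(a)]])
print("home from outc",oc-Rm@[.066,.066],"from end",oe-Rm@[.066,-.05],"inend",ie-Rm@[.05,-.05])
print("neck in stops", Rm.T@(n-(oc-Rm@[.066,.066])), Rm.T@(n-(ie-Rm@[.05,-.05])))
```

```text
neck [0.5754 0.2484]
base [0.5749 0.2478] [np.float64(0.1311546342149973), np.float64(0.13569986946299095), np.float64(0.14308284981667896), np.float64(0.13363948034690365)]
0.13577013617158196 0.14324797733147482 0.1134930446160665 0.11508990478553593
home from outc [0.5742 0.2464] from end [0.5738 0.2488] inend [0.5747 0.2484]
neck in stops [0.0015 0.0018] [ 0.0007 -0.0001]
```

The base is home: the neck sits 0 to 1.5 mm from nominal and the angle agrees to 0.01 rad. Next I go to the red stem, with the jaws on a diagonal so they clear the greens and the black stem.

```bash
python3 -m inch '0 0 -.01 0 0 -.05 0;0 0 -.01 0 0 -.0675 0;0 0 -.01 0 0 -.0675 0;0 0 -.01 0 0 -.0675 0;0 0 -.01 0 0 -.0675 0;0 0 -.01 0 0 -.0675 0;0 0 -.007 0 0 -.0675 0;0 0 0 0 0 -.0675 0;0 0 0 0 0 -.0675 0;0 0 0 0 0 -.06 0'
python3 - <<'E'
from h import *
plan([.5845,-.197,.30],-.785)
E
```

```text
time: 9.98
tool_pos: [0.5795, 0.2489, 0.2972]
tool_rot: [0.001, 0.924, -0.383, -0.001]
contact_force: [-0.6, 0.0, 0.0]
gripper_width: 0.999
t 9.98 tcp [0.5795 0.2489 0.2972] yaw -0.7868 shift [ 0.3193  0.3113 -0.0024] rot [ 0.0029  0.0016 -0.0018] F [-0.6  0.   0. ] w 0.999 j [0.29 0.04 1.52 0.   1.59 1.07]
```

```bash
python3 -m inch '.012 .011 0 0 0 0 0;.0265 .026 0 0 0 0 0;.0265 .026 0 0 0 0 0;.0265 .026 0 0 0 0 0;.0265 .026 0 0 0 0 0;.0265 .026 0 0 0 0 0;.0265 .026 0 0 0 0 0' && python3 -m inch '.0265 .026 0 0 0 0 0;.0265 .026 0 0 0 0 0;.0265 .026 0 0 0 0 0;.0265 .026 0 0 0 0 0;.0265 .026 0 0 0 0 0;.0265 .026 0 0 0 0 0;.0145 .014 0 0 0 0 0;0 0 0 0 0 0 0;0 0 0 0 0 0 0'
python3 - <<'E'
from h import *
import cv2
plan([.5845,-.197,.30],-.785)
f=grab_frame("wrist"); cv2.imwrite("pics/w8.png",f)
E
```

```text
time: 10.57
tool_pos: [0.5808, 0.0085, 0.2971]
tool_rot: [0.0, 0.923, -0.385, -0.002]
contact_force: [0.8, 0.2, -0.6]
gripper_width: 0.997
time: 11.32
tool_pos: [0.5824, -0.2335, 0.297]
tool_rot: [-0.0, 0.923, -0.386, -0.002]
contact_force: [0.7, 0.7, -0.1]
gripper_width: 1.001
t 11.32 tcp [ 0.5824 -0.2335  0.297 ] yaw -0.7921 shift [-0.0245 -0.0271 -0.0029] rot [ 0.0006  0.0039 -0.0071] F [ 0.7  0.7 -0.1] w 1.001 j [-0.5   0.03  1.53  0.    1.59  0.29]
```

View pics/w8.png

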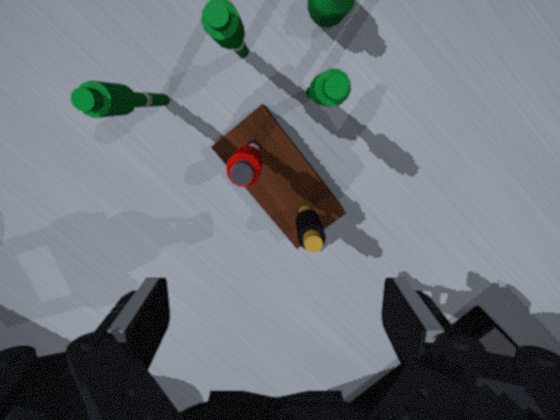

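Run:
```python
from h import *
import cv2
np.set_printoptions(precision=4,suppress=True)
w=camera_info("wrist")
print("red",atz(w,242,174.5,.191),"black",atz(w,313,243,.146))
for p in [(88,99),(217,17),(335,89)]: print("g",atz(w,*p,.185))
for p,z in (((243,149),.05),):print("foot?",atz(w,*p,z))
f=cv2.imread("pics/w8.png");cv2.imwrite("pics/w8c.png",cv2.resize(f[90:260,180:380],None,fx=3.5,fy=3.5,interpolation=cv2.INTER_CUBIC))
```

```text
red [ 0.5846 -0.197   0.191 ] black [ 0.5746 -0.2848  0.146 ]
g [ 0.5483 -0.0895  0.185 ]
g [ 0.6454 -0.1179  0.185 ]
g [ 0.6684 -0.202   0.185 ]
foot? [ 0.5759 -0.189   0.05  ]
```

View pics/w8c.png

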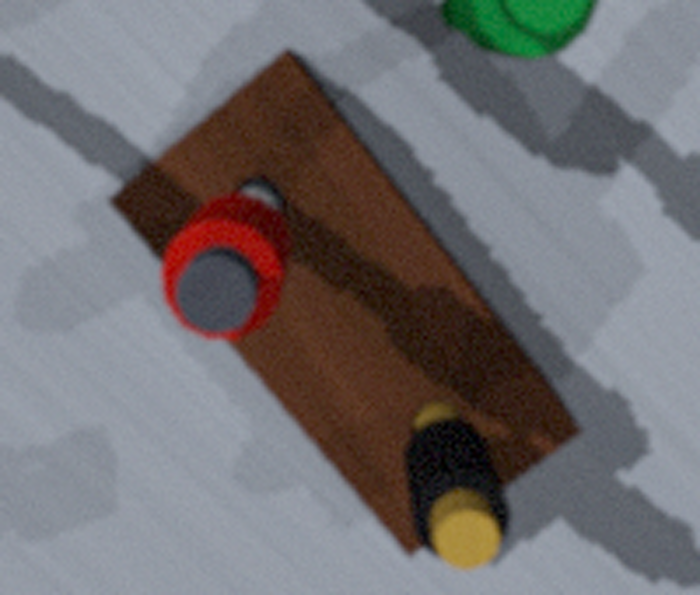

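```bash
python3 -m inch '-.0082 -.009 0 0 0 0 0;-.0082 -.009 0 0 0 0 0;-.0082 -.009 0 0 0 0 0;0 0 0 0 0 0 0;0 0 .02 0 0 0 0;0 0 .02 0 0 0 0;0 0 .01 0 0 0 0;0 0 0 0 0 0 0;0 0 0 0 0 0 0'
python3 - <<'E'
from h import *
import cv2
plan([.5845,-.197,.134],-.785)
w=camera_info("wrist"); print(w)
f=grab_frame("wrist"); cv2.imwrite("pics/w9.png",f)
E
```

```text
time: 12.12
tool_pos: [0.5848, -0.1959, 0.2489]
tool_rot: [-0.0, 0.923, -0.385, -0.001]
contact_force: [-0.5, -0.4, 0.1]
gripper_width: 1.0
t 12.12 tcp [ 0.5848 -0.1959  0.2489] yaw -0.7894 shift [0.0007 0.001  0.1149] rot [ 0.0005  0.0011 -0.0044] F [-0.5 -0.4  0.1] w 1.0 j [-0.44  0.02  1.61 -0.    1.51  0.35]
{'vertical_fov': 59.82910753915342, 'cx': 275.293900315311, 'cy': 212.71209529739733, 'origin': array([ 0.63849086, -0.14247196,  0.39098371]), 'rotation': array([ 0.13773847,  0.91264109, -0.38039041, -0.05845922])}
```

View pics/w9.png

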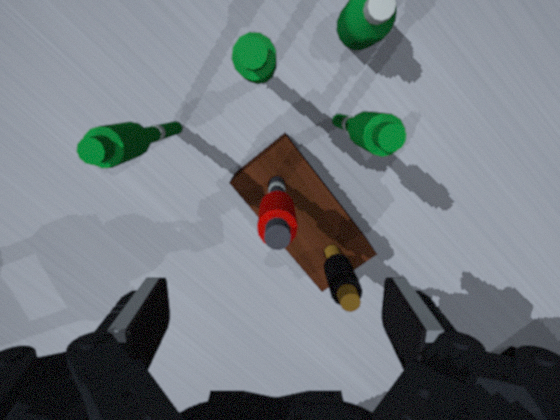

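The red stub at (277,235) is on the jaw midline (column 276). Descending, then a check before closing.

```bash
python3 -m inch '.0005 .001 .02 0 0 -.004 0;0 0 .02 0 0 0 0;0 0 .02 0 0 0 0;0 0 .02 0 0 0 0;0 0 .02 0 0 0 0;0 0 .01 0 0 0 0;0 0 .005 0 0 0 0;0 0 0 0 0 0 0;0 0 0 0 0 0 0'
python3 - <<'E'
from h import *
import cv2
w=camera_info("wrist"); 
plan([.5845,-.197,.134],-.785)
f=grab_frame("wrist"); cv2.imwrite("pics/w10.png",f)
E
```

```text
time: 12.92
tool_pos: [0.5855, -0.1979, 0.1358]
tool_rot: [0.0, 0.924, -0.383, 0.001]
contact_force: [0.3, 0.7, -0.2]
gripper_width: 0.999
t 12.92 tcp [ 0.5855 -0.1979  0.1358] yaw -0.7861 shift [-0.0013  0.0001  0.0018] rot [-0.0007 -0.002  -0.0011] F [ 0.3  0.7 -0.2] w 0.999 j [-0.45  0.11  1.72 -0.    1.31  0.34]
```

View pics/w10.png

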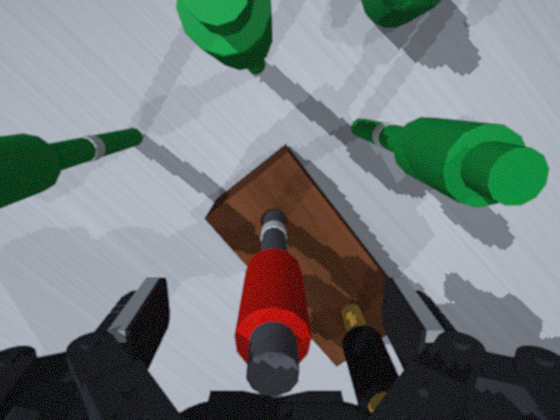

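```bash
python3 -m inch '-.0005 0 .0015 0 0 0 .4;0 0 0 0 0 0 .5;0 0 0 0 0 0 .6;0 0 0 0 0 0 .7;0 0 0 0 0 0 1;0 0 0 0 0 0 1;0 0 0 0 0 0 1;0 0 0 0 0 0 1;0 0 0 0 0 0 1;0 0 0 0 0 0 1'
python3 - <<'E'
from h import *
import cv2
plan([.5845,-.197,.134],-.785)
print(state()["ft_torque"])
f=grab_frame("wrist"); cv2.imwrite("pics/w11.png",f[200:420,130:430])
E
```

```text
time: 13.8
tool_pos: [0.5846, -0.1972, 0.1332]
tool_rot: [-0.0, 0.924, -0.383, 0.0]
contact_force: [-0.8, 0.2, 3.1]
gripper_width: 0.28
t 13.8 tcp [ 0.5846 -0.1972  0.1332] yaw -0.786 shift [-0.0002 -0.0001 -0.0008] rot [-0.0003 -0.0007 -0.001 ] F [-0.8  0.2  3.1] w 0.28 j [-0.45  0.11  1.72  0.    1.31  0.34]
[-0.0068648   0.03925398  0.03577424]
```

View pics/w11.png

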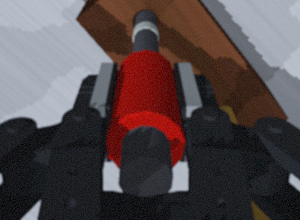

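Gripped, with almost no side force. Lifting.

```bash
python3 -m inch '0 0 -.005 0 0 0 1;0 0 -.01 0 0 0 1;0 0 -.015 0 0 0 1;0 0 -.02 0 0 0 1;0 0 -.025 0 0 0 1;0 0 -.03 0 0 0 1;0 0 -.03 0 0 0 1;0 0 -.03 0 0 0 1;0 0 -.03 0 0 0 1;0 0 -.015 0 0 0 1'; python3 -m inch '0 0 0 0 0 0 1;0 0 0 0 0 0 1'
python3 - <<'E'
from h import *
import cv2
plan([.575,.248,.335],-.785)
f=grab_frame("wrist"); cv2.imwrite("pics/w12.png",f)
cv2.imwrite("pics/s12.png",grab_frame("scene"))
E
```

```text
time: 14.68
tool_pos: [0.5848, -0.1973, 0.3478]
tool_rot: [0.0, 0.924, -0.383, 0.003]
contact_force: [0.2, -1.5, -0.8]
gripper_width: 0.276
time: 14.85
tool_pos: [0.5843, -0.197, 0.3428]
tool_rot: [-0.0, 0.924, -0.383, 0.0]
contact_force: [-0.3, 0.2, -3.4]
gripper_width: 0.275
t 14.85 tcp [ 0.5843 -0.197   0.3428] yaw -0.7859 shift [-0.3214 -0.308   0.0077] rot [-0.0001 -0.0002 -0.0009] F [-0.3  0.2 -3.4] w 0.275 j [-0.45 -0.01  1.49  0.    1.66  0.34]
```

View pics/w12.png

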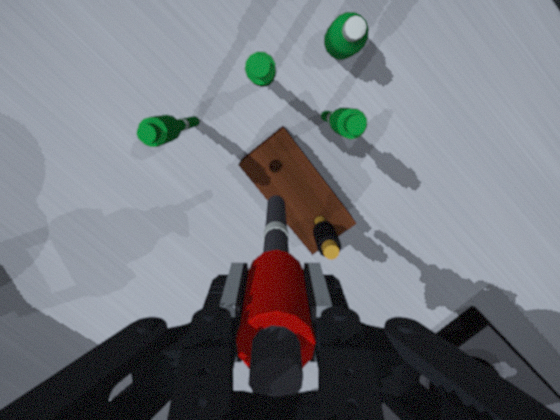

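View pics/s12.png

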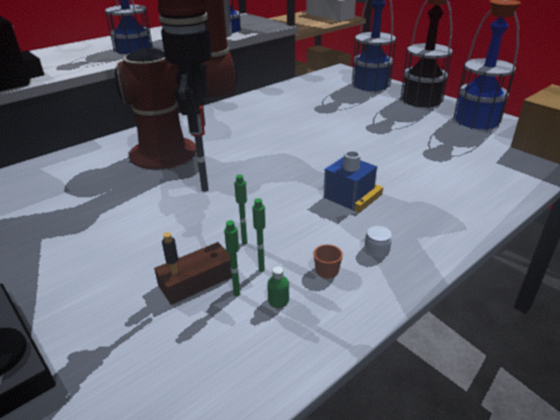

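Run:
```python
from h import *
import cv2
np.set_printoptions(precision=1,suppress=True)
s=state();w=camera_info("wrist");Rt=q2R(s["tool_rot"])
for n,l in (("bottom",0),("band",.07),("hubbot",.12),("hubtop",.17),("stubtop",.185)):
    p=s["tool_pos"]+Rt.apply([0,0,.127-l]); print(n,proj(w,p))
f=cv2.imread("pics/w12.png");cv2.imwrite("pics/w12c.png",cv2.resize(f[180:400,200:350],None,fx=2.7,fy=2.7,interpolation=cv2.INTER_CUBIC))
g=cv2.imread("pics/s12.png");cv2.imwrite("pics/s12c.png",cv2.resize(g[60:210,150:250],None,fx=4,fy=4,interpolation=cv2.INTER_CUBIC))
c=camera_info("scene")
for n,l in (("bottom",0),("band",.07),("hubbot",.12),("hubtop",.17)):
    p=s["tool_pos"]+Rt.apply([0,0,.127-l]); print(n,proj(c,p))
```

```text
bottom [276.  203.2]
band [276.1 235.8]
hubbot [276.3 275.2]
hubtop [276.5 346.7]
stubtop [276.7 381.1]
bottom [205.1 189.1]
band [201.  157.4]
hubbot [197.9 132.9]
hubtop [194.6 106.6]
```

View pics/w12c.png

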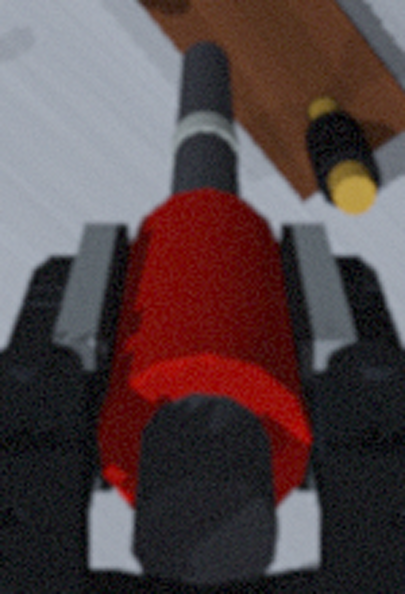

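View pics/s12c.png

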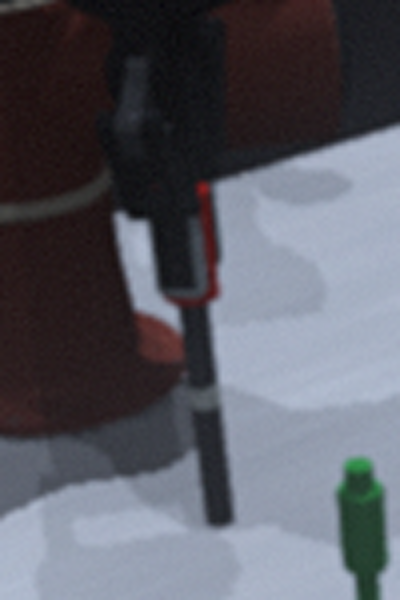

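The stem is straight in the hand: columns sit on the axis, and the bottom and band are where predicted. Carrying it to the neck.

```bash
python3 -m inch '-.005 -.0048 0 0 0 0 1;-.012 -.0115 0 0 0 0 1;-.02 -.019 0 0 0 0 1;-.025 -.024 0 0 0 0 1;-.025 -.024 0 0 0 0 1;-.025 -.024 0 0 0 0 1;-.025 -.024 0 0 0 0 1;-.025 -.024 0 0 0 0 1;-.025 -.024 0 0 0 0 1;-.025 -.024 0 0 0 0 1' && python3 -m inch '-.025 -.024 0 0 0 0 1;-.025 -.024 0 0 0 0 1;-.02 -.019 0 0 0 0 1;-.018 -.017 0 0 0 0 1;-.012 -.0115 0 0 0 0 1;-.006 -.006 0 0 0 0 1;0 0 0 0 0 0 1;0 0 0 0 0 0 1;0 0 0 0 0 0 1'
python3 - <<'E'
from h import *
import cv2
plan([.575,.248,.335],-.785)
cv2.imwrite("pics/w13.png",grab_frame("wrist"))
E
```

```text
time: 15.78
tool_pos: [0.577, 0.0996, 0.3416]
tool_rot: [0.0, 0.924, -0.382, -0.001]
contact_force: [1.0, 0.4, -2.3]
gripper_width: 0.274
time: 16.53
tool_pos: [0.5751, 0.2426, 0.3425]
tool_rot: [0.0, 0.924, -0.383, -0.0]
contact_force: [-1.0, -0.2, -2.0]
gripper_width: 0.28
t 16.53 tcp [0.5751 0.2426 0.3425] yaw -0.7867 shift [-0.0039 -0.0037  0.0075] rot [ 0.0008 -0.0001 -0.0017] F [-1.  -0.2 -2. ] w 0.28 j [ 0.28  0.01  1.47 -0.    1.66  1.07]
```

View pics/w13.png

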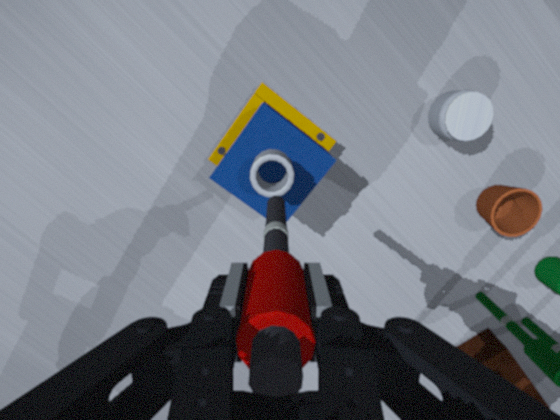

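Run:
```python
from h import *
import cv2
np.set_printoptions(precision=4,suppress=True)
s=state();w=camera_info("wrist")
f=cv2.imread("pics/w13.png");c=f[140:215,235:310]
g=cv2.resize(c,None,fx=7,fy=7,interpolation=cv2.INTER_CUBIC);cv2.imwrite("pics/w13c.png",g)
hsv=cv2.cvtColor(c,cv2.COLOR_BGR2HSV);m=((hsv[...,1]<60)&(hsv[...,2]>150)).astype(np.uint8)
n,l,st,ce=cv2.connectedComponentsWithStats(m)
for k in range(1,n):
    if st[k][4]>150:
        pts=np.argwhere(l==k)[:,::-1]; h=cv2.convexHull(pts.astype(np.int32)); e=cv2.fitEllipse(h)
        print(st[k],e,atz(w,e[0][0]+235,e[0][1]+140,.13))
```

```text
[ 15  14  43  43 653] ((35.99961853027344, 34.96137237548828), (42.51548767089844, 43.4155387878418), 118.4170913696289) [0.5752 0.2491 0.13  ]
[  0  57  25  18 231] ((-10.665851593017578, 58.576904296875), (14.471726417541504, 143.90208435058594), 123.3447265625) [0.525  0.2655 0.13  ]
```

View pics/w13c.png

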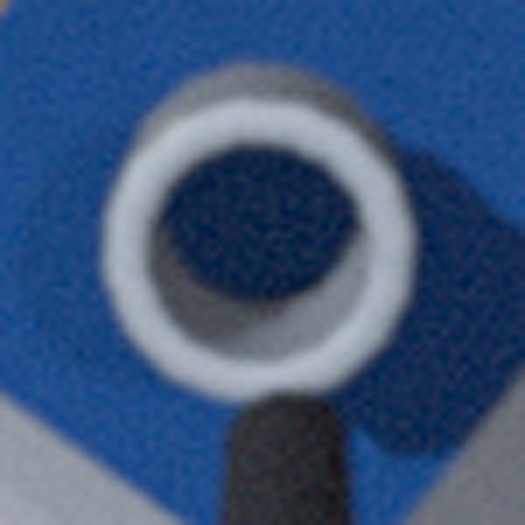

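```bash
python3 -m inch '-.0022 -.0022 0 0 0 0 1;-.0022 -.0021 0 0 0 0 1;0 0 .015 0 0 0 1;0 0 .02 0 0 0 1;0 0 .015 0 0 0 1;0 0 .01 0 0 0 1;0 0 0 0 0 0 1;0 0 0 0 0 0 1;0 0 0 0 0 0 1'
python3 - <<'E'
from h import *
import cv2
plan([.5752,.2488,.257],-.785)
cv2.imwrite("pics/w14.png",grab_frame("wrist"))
g=grab_frame("scene");cv2.imwrite("pics/s14.png",cv2.resize(g[60:210,300:410],None,fx=4,fy=4,interpolation=cv2.INTER_CUBIC))
g=grab_frame("top");cv2.imwrite("pics/t14.png",g)
E
```

```text
time: 17.33
tool_pos: [0.5756, 0.2495, 0.2837]
tool_rot: [-0.0, 0.924, -0.383, 0.001]
contact_force: [1.0, -0.3, -1.7]
gripper_width: 0.276
t 17.33 tcp [0.5756 0.2495 0.2837] yaw -0.786 shift [0.0002 0.0008 0.0267] rot [-0.0012 -0.0006 -0.001 ] F [ 1.  -0.3 -1.7] w 0.276 j [0.29 0.03 1.55 0.   1.56 1.08]
```

View pics/w14.png

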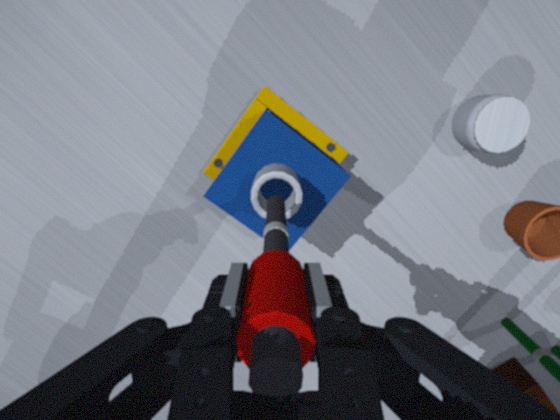

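View pics/s14.png

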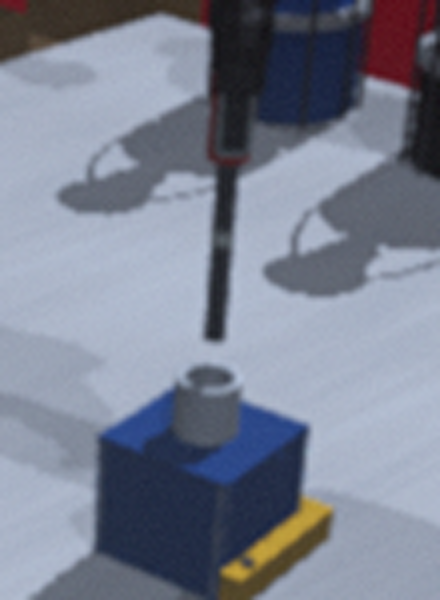

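Run:
```python
from h import *
import cv2
np.set_printoptions(precision=4,suppress=True)
s=state();w=camera_info("wrist");c=camera_info("scene");Rt=q2R(s["tool_rot"])
print(s["tool_pos"])
for n,l in (("bottom",0),("band",.07),("hubbot",.12)):
    p=s["tool_pos"]+Rt.apply([0,0,.127-l]); print(n,proj(w,p),"scene",proj(c,p), "scene crop",(proj(c,p)-[300,60]+.5)*4-.5)
p=[.5752,.2488,.13];print("neck",proj(w,np.array(p)),(proj(c,np.array(p))-[300,60]+.5)*4-.5)
p=[*s["tool_pos"][:2],.13];print("axis at rim",proj(w,np.array(p)),(proj(c,np.array(p))-[300,60]+.5)*4-.5)
f=cv2.imread("pics/w14.png");g=cv2.resize(f[150:260,225:330],None,fx=5.5,fy=5.5,interpolation=cv2.INTER_CUBIC);cv2.imwrite("pics/w14c.png",g)
```

```text
[0.5758 0.2496 0.2844]
bottom [275.9796 203.2325] scene [353.646  143.2684] scene crop [216.0838 334.5737]
band [276.0954 235.7636] scene [355.6549 117.6012] scene crop [224.1196 231.9046]
hubbot [276.2357 275.1654] scene [357.1769  98.1555] scene crop [230.2075 154.1218]
neck [275.9499 195.9347] [210.9844 372.8727]
axis at rim [275.7301 194.7772] [212.5284 372.7696]
```

View pics/w14c.png

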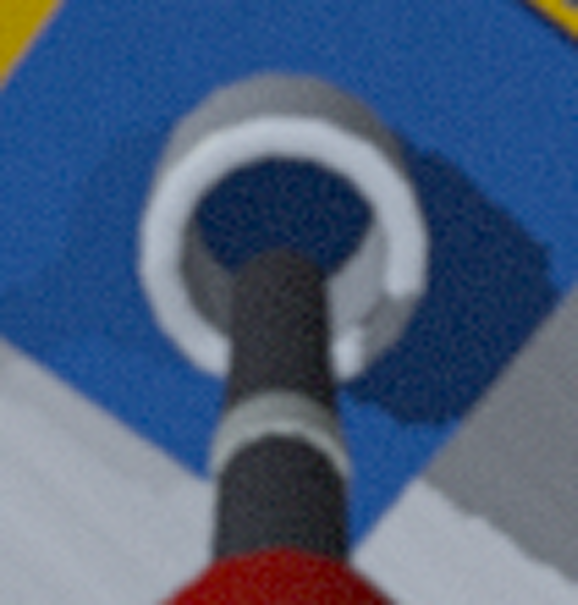

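The rim centre at (276.1,195.0) against the stem axis at (275.7,194.8) is within 0.5 mm. Descending slowly.

```bash
python3 -m inch '0 .0006 0 0 0 0 1;0 0 .004 0 0 0 1;0 0 .008 0 0 0 1;0 0 .01 0 0 0 1;0 0 .01 0 0 0 1;0 0 .008 0 0 0 1;0 0 .004 0 0 0 1;0 0 0 0 0 0 1;0 0 0 0 0 0 1'
python3 - <<'E'
from h import *
import cv2
plan([.5752,.2488,.187],-.785)
f=grab_frame("wrist");cv2.imwrite("pics/w15.png",cv2.resize(f[150:300,205:345],None,fx=4,fy=4,interpolation=cv2.INTER_CUBIC))
g=grab_frame("scene");cv2.imwrite("pics/s15.png",cv2.resize(g[80:210,300:410],None,fx=4.5,fy=4.5,interpolation=cv2.INTER_CUBIC))
E
```

```text
time: 18.23
tool_pos: [0.5746, 0.249, 0.2383]
tool_rot: [0.0, 0.924, -0.383, -0.0]
contact_force: [-0.2, -0.5, -2.5]
gripper_width: 0.277
t 18.23 tcp [0.5746 0.249  0.2383] yaw -0.786 shift [ 0.0005 -0.0003  0.0513] rot [ 0.0008  0.0004 -0.001 ] F [-0.2 -0.5 -2.5] w 0.277 j [ 0.29  0.05  1.6  -0.    1.49  1.08]
```

View pics/w15.png

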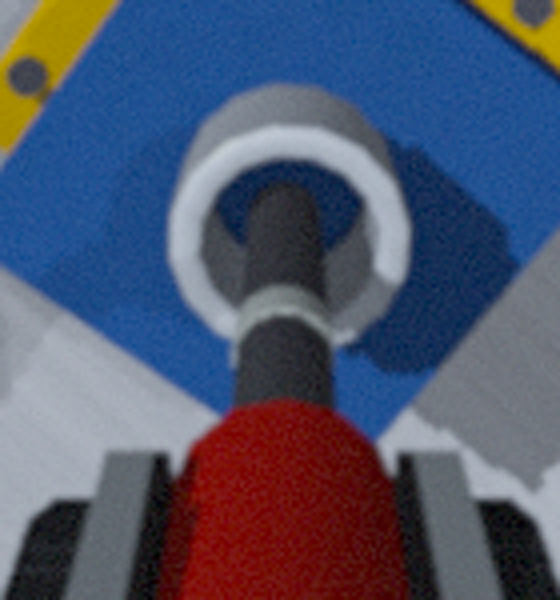

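View pics/s15.png

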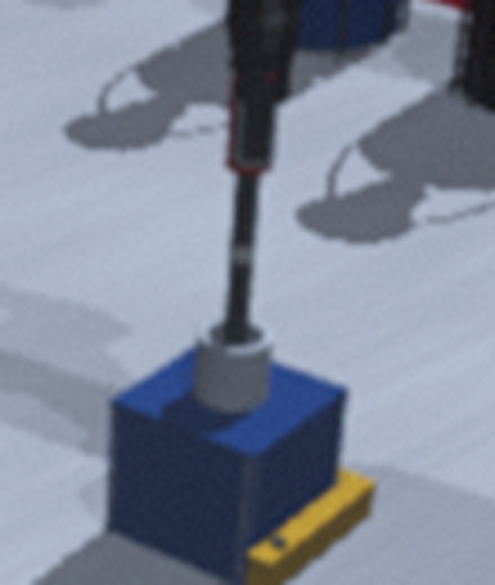

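```bash
python3 -m inch '0 0 .003 0 0 0 1;0 0 .007 0 0 0 1;0 0 .008 0 0 0 1;0 0 .008 0 0 0 1;0 0 .008 0 0 0 1;0 0 .007 0 0 0 1;0 0 .005 0 0 0 1;0 0 .002 0 0 0 1;0 0 0 0 0 0 1;0 0 0 0 0 0 1'
python3 - <<'E'
from h import *
import cv2
plan([.5752,.2488,.187],-.785)
f=grab_frame("wrist");cv2.imwrite("pics/w16.png",cv2.resize(f[180:330,205:345],None,fx=4,fy=4,interpolation=cv2.INTER_CUBIC))
g=grab_frame("scene");cv2.imwrite("pics/s16.png",cv2.resize(g[100:180,320:390],None,fx=7,fy=7,interpolation=cv2.INTER_CUBIC))
E
```

```text
time: 19.17
tool_pos: [0.5749, 0.2491, 0.1909]
tool_rot: [-0.0, 0.924, -0.383, 0.0]
contact_force: [-0.1, 0.4, -1.8]
gripper_width: 0.274
t 19.17 tcp [0.5749 0.2491 0.1909] yaw -0.786 shift [ 0.0004 -0.      0.0039] rot [-0.0002 -0.0001 -0.001 ] F [-0.1  0.4 -1.8] w 0.274 j [ 0.29  0.08  1.65 -0.    1.41  1.08]
```

View pics/w16.png

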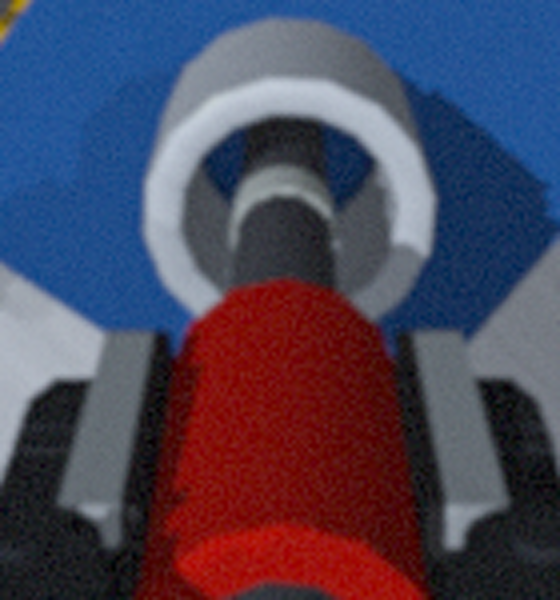

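View pics/s16.png

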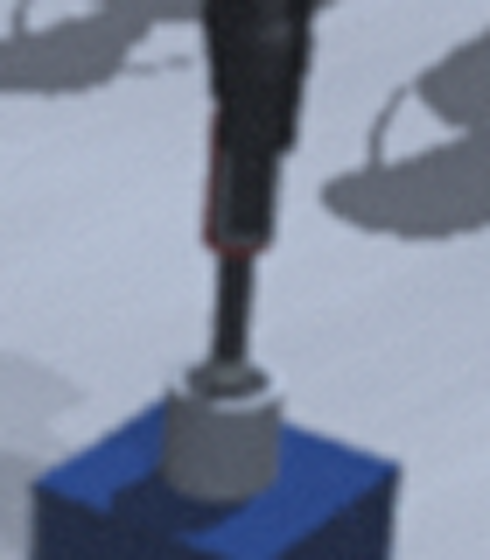

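Run:
```python
from h import *
import cv2
np.set_printoptions(precision=2,suppress=True)
g=grab_frame("scene"); cv2.imwrite("pics/s17.png",g)
z=cv2.resize(g[130:165,335:370],None,fx=16,fy=16,interpolation=cv2.INTER_CUBIC)
z=cv2.convertScaleAbs(z,alpha=1.4,beta=10); cv2.imwrite("pics/s17c.png",z)
s=state();c=camera_info("scene");w=camera_info("wrist");Rt=q2R(s["tool_rot"]);t=s["tool_pos"]
d=(np.array(c["origin"])-t);d[2]=0;d/=np.linalg.norm(d)
def P(l,r,cam=c,dd=d): return proj(cam,t+Rt.apply([0,0,.127-l])+dd*r)
for n,l,r in (("bandtop",.075,.007),("bandbot",.065,.007),("hubbot front",.12,.013)): print(n,P(l,r))
n=np.array([.5752,.2488,.13]);print("rim c",proj(c,n),"far",proj(c,n-d*.022),"near",proj(c,n+d*.022))
dw=(np.array(w["origin"])-t);dw[2]=0;dw/=np.linalg.norm(dw)
for nn,l,r in (("w bandtop",.075,.007),("w bandbot",.065,.007),("hubbot",.12,.013),("hubtop near",.17,.013),("hubtop far",.17,-.013)): print(nn,(P(l,r,w,dw)-[205,180]+.5)*4-.5)
print("rim c",(proj(w,n)-[205,180]+.5)*4-.5, (proj(w,n+dw*.022)-[205,180]+.5)*4-.5,(proj(w,n-dw*.022)-[205,180]+.5)*4-.5)
```

```text
bandtop [352.63 150.74]
bandbot [352.36 154.22]
hubbot front [353.82 135.72]
rim c [352.37 152.84] far [352.69 148.94] near [352.05 156.87]
w bandtop [285.93 190.74]
w bandbot [285.84 168.11]
hubbot [286.18 275.54]
hubtop near [287.1  526.47]
hubtop far [288.56 801.68]
rim c [287.53 215.37] [286.84  72.13] [288.19 350.32]
```

View pics/s17c.png

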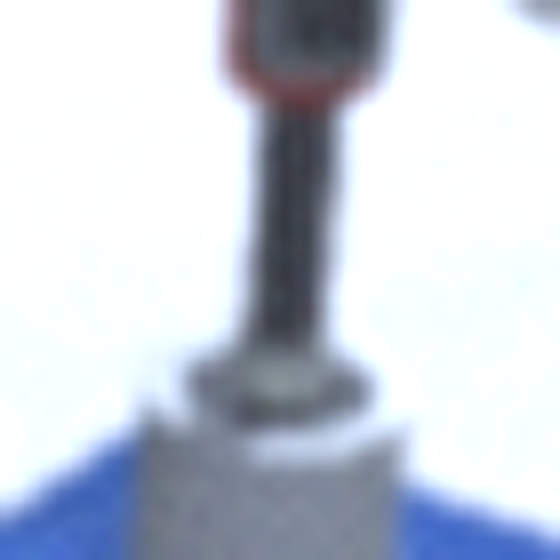

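The band shows inside the mouth, about 4–5 mm above rim level in both views. Lowering it by the rest.

```bash
python3 -m inch '.0003 0 .0015 0 0 0 1;0 0 .002 0 0 0 1;0 0 .001 0 0 0 1;0 0 0 0 0 0 1;0 0 0 0 0 0 1;0 0 0 0 0 0 1;0 0 0 0 0 0 1;0 0 0 0 0 0 1;0 0 0 0 0 0 1;0 0 0 0 0 0 1'
python3 - <<'E'
from h import *
import cv2
plan([.5752,.2488,.187],-.785)
f=grab_frame("wrist");cv2.imwrite("pics/w18.png",cv2.resize(f[180:330,205:345],None,fx=4,fy=4,interpolation=cv2.INTER_CUBIC))
g=grab_frame("scene");cv2.imwrite("pics/s18f.png",g)
z=cv2.resize(g[130:165,335:370],None,fx=16,fy=16,interpolation=cv2.INTER_CUBIC)
cv2.imwrite("pics/s18.png",cv2.convertScaleAbs(z,alpha=1.4,beta=10))
E
```

```text
time: 20.15
tool_pos: [0.575, 0.2488, 0.1864]
tool_rot: [-0.0, 0.924, -0.383, 0.0]
contact_force: [-0.7, -0.6, -2.0]
gripper_width: 0.28
t 20.15 tcp [0.575  0.2488 0.1864] yaw -0.7859 shift [ 0.0002 -0.0001 -0.0006] rot [-0.0001 -0.     -0.0009] F [-0.7 -0.6 -2. ] w 0.28 j [0.29 0.09 1.65 0.   1.4  1.08]
```

View pics/w18.png

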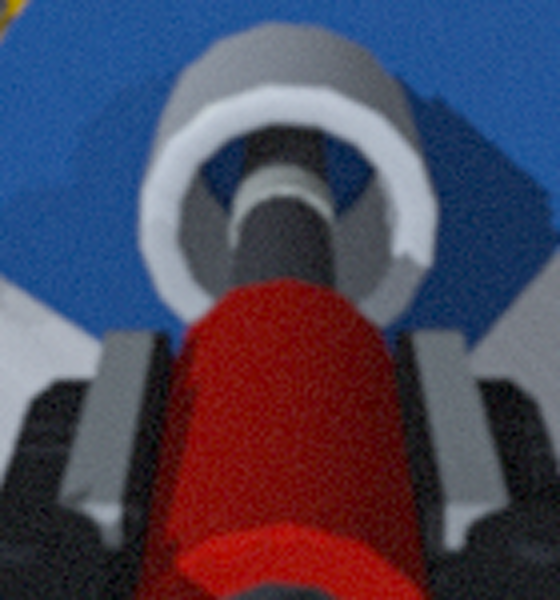

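View pics/s18.png

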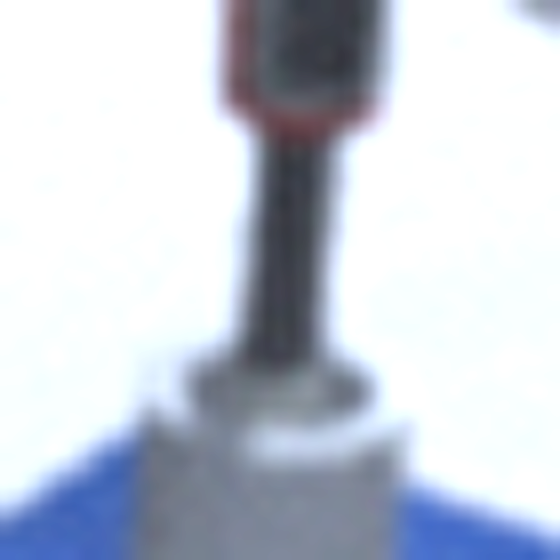

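View pics/s18f.png

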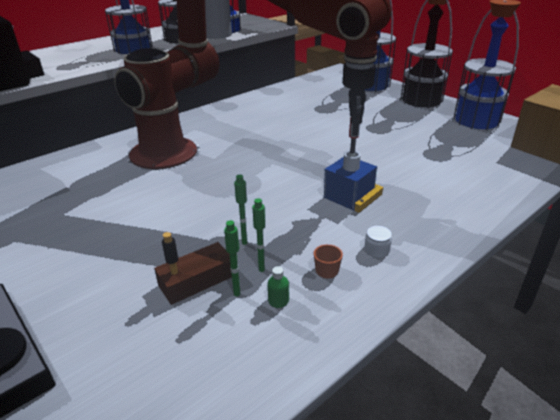

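Run:
```python
from h import *
np.set_printoptions(precision=2,suppress=True)
w=camera_info("wrist");t=state()["tool_pos"]
a=np.linspace(0,2*np.pi,73)
n=np.array([t[0],t[1],.13])
for r in (.022,.016):
    q=(proj(w,n+np.c_[r*np.cos(a),r*np.sin(a),0*a])-[205,180]+.5)*4-.5
    print(r,q.min(0),q.max(0),"widest row",q[q[:,0].argmax(),1],q[q[:,0].argmin(),1])
```

```text
0.022 [134.56  79.78] [437.68 363.88] widest row 226.04554299693723 226.32978596021803
0.016 [175.89 120.62] [396.34 327.15] widest row 226.08431155314338 226.29103370681275
```

```bash
python3 -m inch '0 .0008 .001 0 0 0 1;0 0 0 0 0 0 1;0 0 0 0 0 0 1;0 0 0 0 0 0 1;0 0 0 0 0 0 1;0 0 0 0 0 0 1;0 0 0 0 0 0 1;0 0 0 0 0 0 1;0 0 0 0 0 0 1;0 0 0 0 0 0 1'
python3 - <<'E'
from h import *
import cv2
plan([.5752,.2488,.187],-.785)
f=grab_frame("wrist");cv2.imwrite("pics/w19.png",f)
g=grab_frame("scene")
z=cv2.resize(g[110:220,310:400],None,fx=5.4,fy=5.4,interpolation=cv2.INTER_CUBIC)
cv2.imwrite("pics/s19.png",cv2.convertScaleAbs(z,alpha=1.3,beta=10))
E
```

```text
time: 21.08
tool_pos: [0.5744, 0.2483, 0.1853]
tool_rot: [-0.0, 0.924, -0.383, 0.0]
contact_force: [-1.1, 0.6, -2.2]
gripper_width: 0.278
t 21.08 tcp [0.5744 0.2483 0.1853] yaw -0.786 shift [ 0.0002 -0.0009 -0.0017] rot [-0.0001  0.     -0.001 ] F [-1.1  0.6 -2.2] w 0.278 j [0.29 0.09 1.66 0.   1.4  1.08]
```

View pics/w19.png

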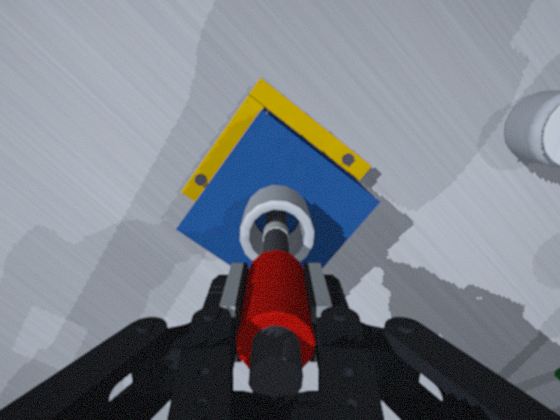

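View pics/s19.png

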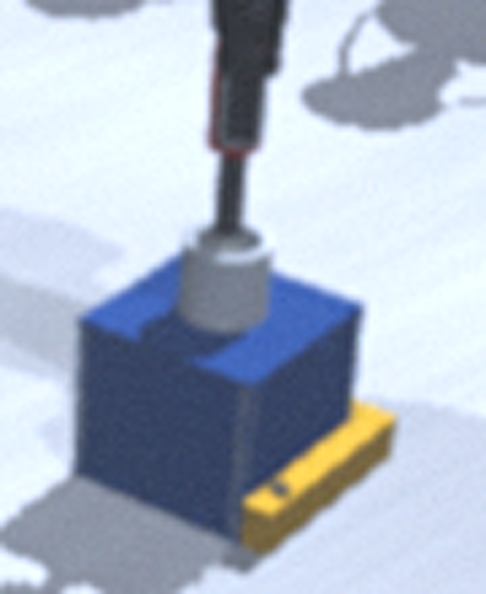

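Run:
```python
from h import *
s=state();print(s["joint_vel"].round(3),s["contact_force"].round(1),s["gripper_width"]); print(job_done())
```

```text
[-0.001  0.002 -0.002 -0.001  0.001 -0.001] [-0.1  0.8 -2.6] 0.2784971806609098
the job is handed in; nothing more can be done
None
```

I slid the blue base home against both yellow stops. Then I took the red-hub stem from the rack and lowered it into the neck, and handed the job in at about 21 s while still holding it there. `job_done()` gives no verdict, so the figures below are my own camera and force readings.

**Base:** I gripped it by the neck, dragged it in and turned it until both stops pushed back, about 8 N each way. On the wrist camera it lay 0 to 1.8 mm from nominal, with its sides parallel to the stops within 0.01 rad. I did not remeasure it against the stops after the stem went in, but it still looked seated in the last pictures.

**Stem:** It is upright in the grip, still, and carries only its own weight. No side load that would suggest contact showed during the descent.
- **Centring:** the wrist camera put it within about 0.5 mm of the neck's axis. The scene camera suggested about 1.6 mm, so I moved 0.8 mm that way.
- **Band height:** before the last 1 mm of lowering, the arm's position put the band 0.6 mm below the rim and the scene view put it about 2.5 mm above. It should now lie between about 2 mm below and 1.5 mm above.

**Other things:** The black-hub stem, bottle, bowl, tin and green look-alikes looked unmoved in the last scene pictures; I judged this by eye and did not measure it.

**Hiccups:** One move toward the rack overshot by 36 mm, high above everything, and I corrected it. Early in the drag the gripper pressed the base down with about 16 N, which I eased by raising it 2 mm.

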